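# Trial-fit the rotating tray base in the bayonet socket and hold it short of the lock

### The arm

A 7-joint arm with a two-finger parallel gripper is mounted at the origin on the work surface. World frame = base frame: x ahead of the robot, y to its left, z up, the work surface at z = 0. Lengths are in mm, angles in rad, forces in N, time in s.
With the tool pointing down it reaches from about 400 to 850 mm from the base axis. Payload 4.4 kg.
Tool frame: the origin (TCP) lies on the front face of the gripper's body, between the roots of the fingers; the fingertips stand 97 mm ahead of it and the grasp point (between the pads) lies 78 mm ahead of it; z points along the fingers, y is the line along which they close (so a half turn about z gives the same grasp; the last joint's range is limited). The gripper opens to 94 mm and grips with 3 to 60 N. Pads are 16 mm wide; open, the fingers measure 119 mm over their backs; the gripper's body (75 mm by 177 mm) begins 78 mm behind the grasp point.
Start: joints at [-1.214, 0.628, 0.038, 1.517, -0.027, 0.996, -0.02], TCP at [266.686, 592.786, 302.678] pointing down, gripper open.
Joint ranges: [-3.06, 3.06], [-0.37, 2.12], [-1.25, 1.32], [0.18, 2.47], [-1.1, 4.24], [0.23, 1.98], [-2.94, 2.94]. Speed limits (rad/s): [2.57, 2.57, 3.14, 3.14, 3.14, 3.14, 3.14].

### API

Orientations are given as [roll, pitch, yaw] about the fixed x, y, z axes, in that order (R = Rz(yaw) Ry(pitch) Rx(roll)).
In Python, from workcell import robot gives the robot as it stands.
- The arm moves only by the shell command python3 -m crank 'ROWS' [FORCE]. ROWS is JSON, a list of rows, each a list of 5 numbers: the shift along the tool's x, y, z in units of 40 mm (1.0 is 40 mm), then the turn about the tool's z in units of 8 degrees (1.0 is 8 degrees), then the opening, from -1 (shut) to 1 (fully open). A call has 1 to 5 rows; each row shifts and turns the commanded pose from where the row before left it, along the tool's axes as they then stand; what a row does not reach is not made up. A row lasts 1/8 s, in which the tool goes at most 62.5 mm and 10.7 degrees, less where a joint would pass 70% of its speed; a pose out of reach is approached as far as the arm can. A call is refused whole if a number of a shift passes 1 or a number of a turn 1, either way. A call with a gripper value outside its range is refused whole. The fingers move at their own pace and stop on an object; FORCE is the grip in N (left out, the last holds). Time passes only in rows, so rows that do not move let the fingers close. It gives the time, the measured TCP pose, the force, the opening and the grip force at its end, in the units of the state.
- robot.sense(): the state, without advancing time (a new reading comes with each control period).
- robot.snapshot(name): name is "side" or "top" or "wrist"; returns a dict with "img" (480x640x3 uint8, red, green, blue), "fx", "fy", "cx", "cy" (pixels), "k1" (the pictures are not rectified: a ray, as slopes to the right and down, at radius r is drawn at 1 + k1 r^2 times it, then the intrinsics apply), "T" (4x4, takes a point from camera to world coordinates). Camera axes: x right, y down, z forward; pixel columns grow to the right and rows downward; lengths in mm; the calibration is good to about 2 mm. A picture is of the moment at which its call begins. There is no depth.
- robot.hand_in(): hands the job in; it is judged then, once.
Trained networks look in the newest picture that a camera, given by its name, has taken for a name from the list of things; names that differ only in an ending like _2 or _b are one class to them, and where a whole thing is asked for, a point or a joint stands for the part that bears it (a point fixed in the world has none). Each returns a list of dicts, best first, with "confidence" (0 to 1); they miss things now and then, are a little off and sometimes report something else, mostly with a low value. They report only what shows in the picture. A call takes as long as a camera call. They do not tell look-alikes from the thing itself.
- robot.look_for(target, camera): "point" ([column, row] in pixels, amid what is visible of it).
- robot.regions_of(target, camera): "region" (480x640 bool, what is visible of it) and "point" ([column, row] in pixels, amid what is visible of it).
- robot.mark_of(target, camera): "point" ([column, row] in pixels: a listed point, or the origin of a listed thing).
The state is a dict: "time_s": time; "joints": joint angles; "dq": joint speeds; "tau": joint torques, N m; "position": TCP position; "eef_rot": TCP orientation; "contact_force": force on the tool from outside, world axes, zero at the start; "torque": the same for the moment, N m; "grip_width": finger opening in mm; "grasp_force": force on a finger pad.
Only numpy, scipy, OpenCV 4.12 (cv2) and the standard library are available. Lean on these libraries where they do the work, as an engineer would, in place of code of your own. Each camera call takes 0.05 s, during which the arm holds its last target. There are 200 camera calls.

### The job

The counting station's rotating tray base has been refurbished and is still clamped in the little slide vise: pull the sliding jaw back clear of it, then lift the base out by the oblong key on its top. Trial-fit it in the twist socket: lower it with its two lugs through the entry slots until its flange rests on the steel ring, turn it clockwise (seen from above) half of the way to the lock, to the middle index line, and finish there still gripping the key so that I can check the fit; do not turn it on as far as the lock click. Leave the other things on the counter where they are.

Things in the scene. Friction and masses are not known exactly. Their poses are not given: they have to be found in the camera images.
- tray_base: rotating tray base, aluminium, about 0.3 kg, loose. Origin on its axis at the foot of its spigot, z up. Spigot 40 mm across, 20 mm long; at its foot two lugs along +x and -x, reaching 28 mm from the axis, 10 mm wide, 6 mm high. Above it a flange disc 84 mm across, z = 20 to 28 mm, with dark index lines over the lugs. Half a turn about z gives the same shape.
- tray_key (a point): middle of the oblong key on top of the base's flange, 45 mm above the base's origin, axes as the base's: the key is 50 mm long along x (in line with the lugs), 24 mm wide along y, z = 28 to 62 mm above the base's origin; grip it across y. It starts about along the vise's x axis (within 15 degrees).
- vise: slide vise, fixed, 225 x 100 mm. Origin on the counter under the clamped base; x is the way its jaw opens, z up. The base's flange lies on two flat ways 34 mm high (base origin 14 mm above the counter), the spigot in the 52 mm channel between them. At the -x end a fixed V-jaw 43.5 mm high, its back (beyond x = -56 mm) 52 mm high; at x = 135 mm an end plate 40 mm high.
- vise_jaw (a joint): how far the vise's sliding jaw is open, in m: 0 = closed on the base's flange (start), 0.042 = fully open. It slides with about 3 N of friction and stays where left. Closed, a lip of the jaw overlies the flange's edge by 5 mm, so that the base cannot be lifted.
- vise_pull (a point): middle of the pull fin on the sliding jaw, 65 mm above the counter, axes as the vise's: the fin is 24 mm long along x, 12 mm thick along y, and stands from 50 to 80 mm above the counter; grip it across its thickness. It moves with the jaw; closed it is 64 mm along x from the vise's origin. The jaw's top is 50 mm above the counter and reaches 42 mm to either side of the fin.
- socket: twist socket: fixed black resin block 136 x 136 x 36 mm with a steel bayonet ring 108 mm across let into its top. Origin under its centre, z up; +x and -x point through the two entry slots. Fully down, the base's flange rests on the ring, its origin 20 mm above this one, with 3 mm of play upward. Walls stop it turning anticlockwise.
- socket_mouth (a point): centre of the ring's top, on the socket's axis 40 mm above the counter, axes as the socket's. The hole is 44 mm across; the slots are 15 mm wide and reach 31 mm from the axis: the base goes in with its x axis along this x axis, either way round, with 2 mm of play all round. The ring's lip is 11 mm deep; the lugs turn below it.
- socket_half (a point): same point, its x axis along the middle (thin) index line engraved on the ring, and of the like line across the ring, 45 degrees clockwise (seen from above) from the entry slots: the half-way position for the base's x axis. Thicker lines mark the entry slots and the lock position, 90 degrees clockwise from them.
- socket_plunger_a (a joint): one of the lock's two spring balls, hidden in the socket's wall, in m: 0 at rest; a lug begins to push it back about 60 degrees clockwise of the entry slots, by about 3 mm in all, and passes it with a click just before the lock at 90 degrees
- socket_plunger_b (a joint): the second spring ball, half way round the socket, for the other lug; values as the first
- count_tray: teal plastic counting tray, 130 x 220 x 20 mm, bystander; origin under its centre
- vial_a: amber vial with white cap, 37 mm across, 76 mm high, bystander; origin under its centre
- vial_b: amber vial with white cap, 37 mm across, 76 mm high, bystander; origin under its centre
- tweezer_set: stainless tray 170 x 65 x 14 mm with two tweezers, bystander; origin under its centre
- pill_cup: small white pill cup, 44 mm across, 34 mm high, bystander; origin under its centre
- stock_bottle: white stock bottle, 64 mm across, 110 mm high, bystander; origin under its centre
- pill_spatula: counting spatula lying flat, 200 mm long, bystander; origin under its middle
Mind the look-alikes: they are no part of the job. Leave any red or turquoise look-alike of the tray_base alone.

How it is judged (in metres and radians):
On the way, in this order (a step that is already met when the one before it is completed fails the run):
1. the vise's sliding jaw is pulled back clear of the base (at least 15 mm) with the base still in the vise (value of joint vise_jaw above 0.015 m and height (world z) of tray_base below 0.03 m and horizontal distance between tray_base and vise below 0.03 m), for 0.1 s.
2. the base is lifted out of the vise in the gripper (height (world z) of tray_base above 0.05 m and contact force between the fingers and tray_base above 1 N), for 0.1 s.
3. the base is seated in the socket: lugs down through the slots and flange on the ring (z of tray_base in the frame of socket below 0.0225 m and horizontal distance between tray_base and socket_mouth below 0.004 m and angle between tray_base's own z axis and vertical below 0.06 rad), for 0.1 s.
At the end, for the whole second after the job is handed in: The base is down in the socket (flange within 2.5 mm of the ring, axis within 4 mm, tilted less than 0.06 rad), turned clockwise to within 10 degrees of the half-way line, at rest, and the fingers still grip it with more than 3 N (all of step 3 and z of tray_base in the frame of socket above 0.017 m and angle between the x axis of tray_base and the x axis of socket_half, either way round below 0.175 rad and contact force between the fingers and tray_base above 3 N and angular speed of tray_base below 0.15 rad/s and linear speed of tray_base below 0.02 m/s); the arm keeps its last pose, push and grip.
It fails at once if the base is turned as far as the lock click (a lock ball pushed back more than 1 mm) (value of joint any of socket_plunger_a, socket_plunger_b above 0.001 m).
It fails at once if one of the other things on the counter is moved more than 20 mm (distance of any of count_tray, vial_a, vial_b, tweezer_set, pill_cup, stock_bottle, pill_spatula from where it was at the start of the episode above 0.02 m).
It also fails if it takes over 48 s, if anything falls off the work surface, if the arm or the gripper's body presses on something with over 40 N, if the wrist force passes 120 N, or if a joint passes its speed limit or range.

## Working session

There is one attempt and no reset: what is moved stays moved. The work goes in short steps, Python scripts to look and compute and a shell command to move; the robot and the scene stay as the last step left them, time stands still between calls to the robot, and variables do not carry over. Pictures are saved under pics/ and viewed, at most 10 in all, crops included, and the job is handed in when it is done.

```bash
mkdir -p pics; ls
cat > h.py <<'E'
import numpy as np, cv2
from workcell import robot
from scipy.spatial.transform import Rotation as R
def ray(s,p):
    d=np.array([(p[0]-s["cx"])/s["fx"],(p[1]-s["cy"])/s["fy"]]); u=d.copy()
    for _ in range(20): u=d/(1+s["k1"]*(u@u))
    T=np.array(s["T"]); return T[:3,3],T[:3,:3]@np.array([u[0],u[1],1])
def at(s,p,z):
    o,d=ray(s,p); return o+d*(z-o[2])/d[2]
def proj(s,P):
    T=np.array(s["T"]); c=T[:3,:3].T@(np.array(P,float)-T[:3,3]); u=c[:2]/c[2]; u=u*(1+s["k1"]*(u@u))
    return np.array([u[0]*s["fx"]+s["cx"],u[1]*s["fy"]+s["cy"]])
def save(img,name): cv2.imwrite("pics/"+name,cv2.cvtColor(img,cv2.COLOR_RGB2BGR))
E
python3 - <<'E'
from h import *
print({k:v for k,v in robot.sense().items() if k in("time_s","position","eef_rot","grip_width")})
Z={"tray_key":59,"vise_pull":65,"socket_mouth":40,"socket":0,"vise":0,"tray_base":14,"vial_a":0,"stock_bottle":0,"pill_cup":0}
for c in("top","side"):
    s=robot.snapshot(c); save(s["img"],c+"0.png"); print(c,s["k1"],np.array(s["T"])[:3,3].round())
    for t,z in Z.items():
        for m in robot.mark_of(t,c)[:4]: print(t,round(m["confidence"],2),np.round(m["point"]),at(s,m["point"],z).round(1))
E
```

```text
pics
{'time_s': 0.0, 'position': array([266.49007154, 592.34266181, 301.77967665]), 'eef_rot': array([-3.13974021e+00,  6.50336403e-05,  2.71883216e+00]), 'grip_width': 93.77799043015563}
top -0.04630993980294799 [ 510.  -34. 1176.]
tray_key 0.82 [486. 236.] [ 581.7 -354.9   59. ]
tray_key 0.6 [363. 298.] [ 450.3 -109.9   59. ]
tray_key 0.57 [395. 230.] [ 589.8 -170.7   59. ]
socket_mouth 0.75 [240. 216.] [609.4 145.9  40. ]
socket_mouth 0.66 [186. 333.] [368.1 247.3  40. ]
socket 0.59 [188. 332.] [365.5 255.    0. ]
vise 0.74 [312. 305.] [429.3  -7.8   0. ]
tray_base 0.94 [389. 226.] [ 600.7 -163.    14. ]
tray_base 0.85 [484. 238.] [ 581.3 -364.    14. ]
vial_a 0.75 [304. 178.] [698.2  18.6   0. ]
vial_a 0.66 [394. 157.] [ 748.6 -171.2    0. ]
vial_a 0.29 [360. 218.] [ 616.8 -103.4    0. ]
stock_bottle 0.65 [185. 333.] [361.7 259.6   0. ]
pill_cup 0.9 [314. 301.] [437.6 -10.8   0. ]
side -0.15206958587562686 [ 440. -775.  959.]
tray_key 0.79 [350. 403.] [ 578.9 -376.7   59. ]
tray_key 0.79 [251. 285.] [ 450.6 -119.4   59. ]
tray_key 0.59 [335. 296.] [ 597.2 -168.2   59. ]
vise_pull 0.82 [336. 264.] [ 612.  -102.7   65. ]
vise_pull 0.5 [334. 295.] [ 594.2 -171.7   65. ]
socket 0.96 [311. 198.] [607.6 133.5   0. ]
vise 0.91 [334. 315.] [ 597.5 -170.6    0. ]
vise 0.32 [336. 307.] [ 604.  -153.6    0. ]
tray_base 0.92 [349. 411.] [ 581.4 -369.2   14. ]
tray_base 0.7 [333. 308.] [ 595.6 -165.9   14. ]
vial_a 0.89 [414. 305.] [ 750.1 -175.9    0. ]
vial_a 0.73 [368. 231.] [706.1  18.7   0. ]
vial_a 0.29 [310. 181.] [614.4 183.5   0. ]
stock_bottle 0.68 [196. 173.] [364.  254.9   0. ]
pill_cup 0.56 [242. 256.] [442.1  -4.2   0. ]
```

View pics/top0.png

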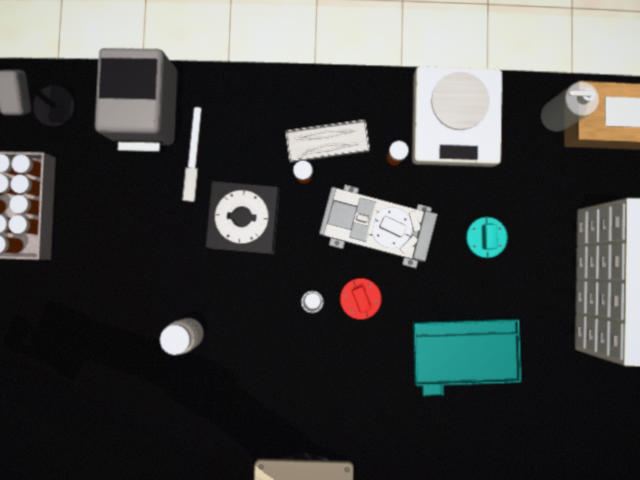

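View pics/side0.png

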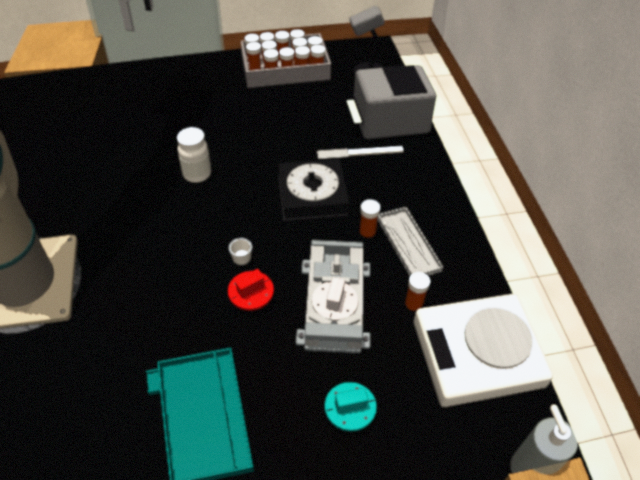

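The tray_base candidates in the top picture are red (361,299), turquoise (487,237), and bare aluminium clamped in the vise (393,227). The aluminium one fits. I'll move over the vise and confirm it with a wrist crop.

```bash
cat >> h.py <<'E'
def plan(x,y,z,yawdeg,n=None,mx=0.9):
    """print rows (dx,dy,dz,turn) in tool units; tool taken as pointing down"""
    s=robot.sense(); p=np.array(s["position"]); yaw=s["eef_rot"][2]
    t=np.array([x,y,z],float); dy=(np.radians(yawdeg)-yaw+np.pi)%(2*np.pi)-np.pi
    turn=-np.degrees(dy)/8; d=t-p
    n=n or max(1,int(np.ceil(max(np.linalg.norm(d[:2])/40/mx,abs(d[2])/40/mx,abs(turn)/mx))))
    out=[]
    for i in range(n):
        a=yaw+dy*i/n; M=R.from_euler("xyz",[np.pi,0,a]).as_matrix()
        out.append(np.r_[M.T@d/n/40,turn/n].round(2).tolist())
    print("from",p.round(1),np.degrees(s["eef_rot"]).round(1),"t",s["time_s"],"\n"+"\n".join(",".join(map(str,o)) for o in out))
E
python3 -c "
from h import *
plan(600,-130,300,75)"
```

```text
from [266.7 592.8 302.7] [180.   -0.  155.8] t 1.0 
-0.65,-0.57,0.0,0.44
-0.69,-0.53,0.0,0.44
-0.72,-0.48,0.0,0.44
-0.75,-0.44,0.0,0.44
-0.77,-0.39,0.0,0.44
-0.79,-0.34,0.0,0.44
-0.81,-0.3,0.0,0.44
-0.83,-0.24,0.0,0.44
-0.84,-0.19,0.0,0.44
-0.85,-0.14,0.0,0.44
-0.86,-0.09,0.0,0.44
-0.86,-0.04,0.0,0.44
-0.86,0.02,0.0,0.44
-0.86,0.07,0.0,0.44
-0.86,0.12,0.0,0.44
-0.85,0.17,0.0,0.44
-0.84,0.23,0.0,0.44
-0.82,0.28,0.0,0.44
-0.8,0.33,0.0,0.44
-0.78,0.38,0.0,0.44
-0.76,0.42,0.0,0.44
-0.73,0.47,0.0,0.44
-0.7,0.51,0.0,0.44
```

```bash
python3 -m crank '[[-0.65,-0.57,0,0.44,0.3],[-0.69,-0.53,0,0.44,0.3],[-0.72,-0.48,0,0.44,0.3],[-0.75,-0.44,0,0.44,0.3],[-0.77,-0.39,0,0.44,0.3]]'
python3 -m crank '[[-0.79,-0.34,0,0.44,0.3],[-0.81,-0.3,0,0.44,0.3],[-0.83,-0.24,0,0.44,0.3],[-0.84,-0.19,0,0.44,0.3],[-0.85,-0.14,0,0.44,0.3]]'
python3 -c "
from h import *
plan(600,-130,300,75)"
```

```text
time_s: 1.62
position: [339.8, 434.5, 302.9]
eef_rot: [3.141, -0.0, 2.41]
contact_force: [0.5, -0.4, -0.3]
grip_width: 60.8
grasp_force: 0.0
time_s: 2.25
position: [412.1, 277.9, 302.9]
eef_rot: [3.141, -0.0, 2.102]
contact_force: [0.3, 0.3, -0.1]
grip_width: 60.9
grasp_force: 0.0
from [412.1 277.9 302.9] [180.   -0.  120.5] t 2.25 
-0.86,-0.09,0.01,0.44
-0.86,-0.03,0.01,0.44
-0.86,0.02,0.01,0.44
-0.86,0.07,0.01,0.44
-0.85,0.12,0.01,0.44
-0.85,0.18,0.01,0.44
-0.83,0.23,0.01,0.44
-0.82,0.28,0.01,0.44
-0.8,0.33,0.01,0.44
-0.78,0.38,0.01,0.44
-0.75,0.42,0.01,0.44
-0.73,0.47,0.01,0.44
-0.7,0.51,0.01,0.44
```

```bash
python3 -m crank '[[-0.86,-0.09,0,0.44,0.3],[-0.86,-0.03,0,0.44,0.3],[-0.86,0.02,0,0.44,0.3],[-0.86,0.07,0,0.44,0.3]]'
python3 -c "
from h import *
s=robot.snapshot('wrist'); save(s['img'],'w1.png'); np.save('w1.npy',s,allow_pickle=True); print(np.array(s['T']).round(2), proj(s,[608,143,40]))
for m in robot.mark_of('socket_mouth','wrist'): print(m, at(s,m['point'],40))"
python3 -m crank '[[-0.85,0.12,0,0.44,0.3],[-0.85,0.18,0,0.44,0.3],[-0.83,0.23,0,0.44,0.3],[-0.82,0.28,0,0.44,0.3],[-0.8,0.33,0,0.44,0.3]]'
python3 -m crank '[[-0.78,0.38,0,0.44,0.3],[-0.75,0.42,0,0.44,0.3],[-0.73,0.47,0,0.44,0.3],[-0.7,0.51,0,0.44,0.3],[0,0,0,0,0.3]]'
python3 - <<'E'
from h import *
s=robot.snapshot('wrist'); save(s['img'],'w2.png'); np.save('w2.npy',s,allow_pickle=True); print(np.array(s['T']).round(2), proj(s,[597,-168,42]))
for t,z in(("vise_pull",65),("tray_key",59),("tray_base",14),("vise",0)):
  for m in robot.mark_of(t,'wrist'): print(t,m, at(s,m['point'],z).round(1))
E
```

```text
time_s: 2.75
position: [469.9, 152.7, 302.9]
eef_rot: [3.141, -0.0, 1.857]
contact_force: [0.7, 0.4, -0.4]
grip_width: 60.9
grasp_force: 0.0
[[ 9.6000e-01  2.7000e-01  7.0000e-02  4.4989e+02]
 [ 2.8000e-01 -9.3000e-01 -2.2000e-01  2.1841e+02]
 [ 0.0000e+00  2.3000e-01 -9.7000e-01  3.8572e+02]
 [ 0.0000e+00  0.0000e+00  0.0000e+00  1.0000e+00]] [458.88587617 272.77701525]
{'point': [460.9, 273.7], 'confidence': 0.6} [610.06618636 142.69229621  40.        ]
time_s: 3.48
position: [542.3, -3.0, 302.7]
eef_rot: [3.142, -0.001, 1.551]
contact_force: [0.4, -0.4, -0.3]
grip_width: 61.3
grasp_force: 0.0
time_s: 4.1
position: [600.1, -131.2, 302.5]
eef_rot: [3.141, 0.001, 1.303]
contact_force: [-0.4, 0.9, -0.2]
grip_width: 61.0
grasp_force: 0.0
[[ 9.6000e-01 -2.6000e-01 -6.0000e-02  6.1715e+02]
 [-2.6000e-01 -9.4000e-01 -2.3000e-01 -6.4980e+01]
 [ 0.0000e+00  2.4000e-01 -9.7000e-01  3.8524e+02]
 [ 0.0000e+00  0.0000e+00  0.0000e+00  1.0000e+00]] [323.53372276 259.79993067]
vise_pull {'point': [319.1, 187.6], 'confidence': 0.88} [ 610.5 -102.1   65. ]
tray_key {'point': [319.9, 262.1], 'confidence': 0.75} [ 594.5 -164.1   59. ]
tray_key {'point': [360.0, 449.5], 'confidence': 0.6} [ 582.4 -355.5   59. ]
tray_key {'point': [140.5, 244.0], 'confidence': 0.57} [ 453.4 -108.9   59. ]
tray_base {'point': [355.4, 417.6], 'confidence': 0.62} [ 582.5 -355.3   14. ]
tray_base {'point': [320.1, 246.3], 'confidence': 0.61} [ 595.7 -162.5   14. ]
tray_base {'point': [159.6, 229.9], 'confidence': 0.58} [ 453.3 -106.7   14. ]
```

View pics/w2.png

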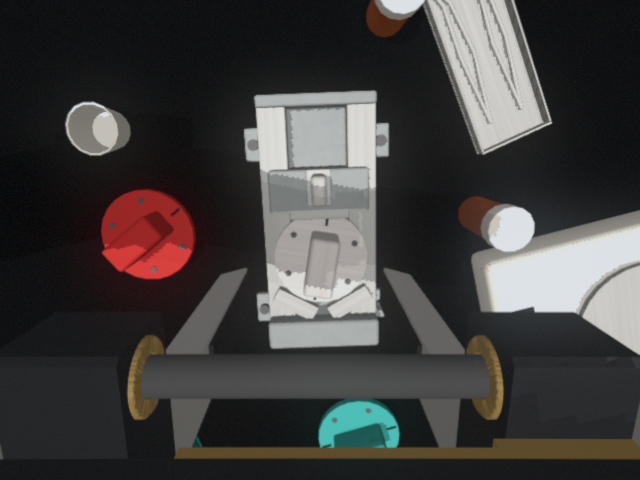

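View pics/w1.png

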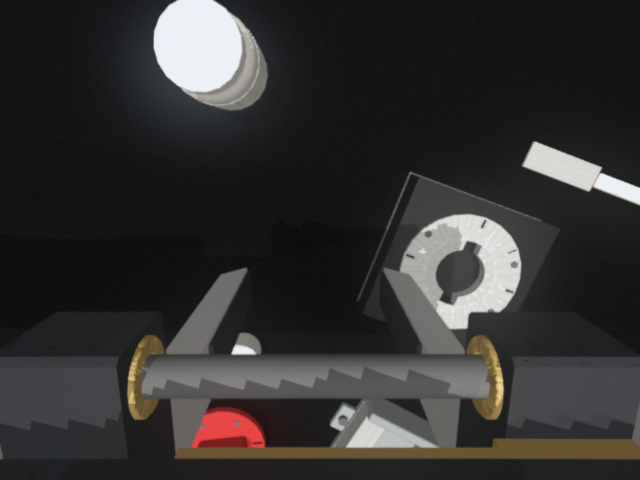

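w2 confirms the aluminium base in the vise: key about (322,265), fin (319,187). The red one is at (150,235) and the turquoise at (360,430). w1 shows the socket ring centre about (461,271), with slots along (472,246)–(447,298). Next I'll view an enlarged, rectified crop of both.

Run:
```python
from h import *
def rect(s,c,z,h,n=400):
    g=np.linspace(-h,h,n); img=np.zeros((n,n,2),np.float32)
    for i,dx in enumerate(g):
        for j,dy in enumerate(g): img[i,j]=proj(s,[c[0]-dx,c[1]-dy,z])   # up=+x, right=-y
    return cv2.remap(s['img'],img[...,0],img[...,1],cv2.INTER_CUBIC)
s1=np.load('w1.npy',allow_pickle=True).item(); s2=np.load('w2.npy',allow_pickle=True).item()
a=rect(s1,(609,143),40,70); b=rect(s2,(602,-140),60,75)
save(np.hstack([a,b]),'rect.png')
```

```text
(no output)
```

View pics/rect.png

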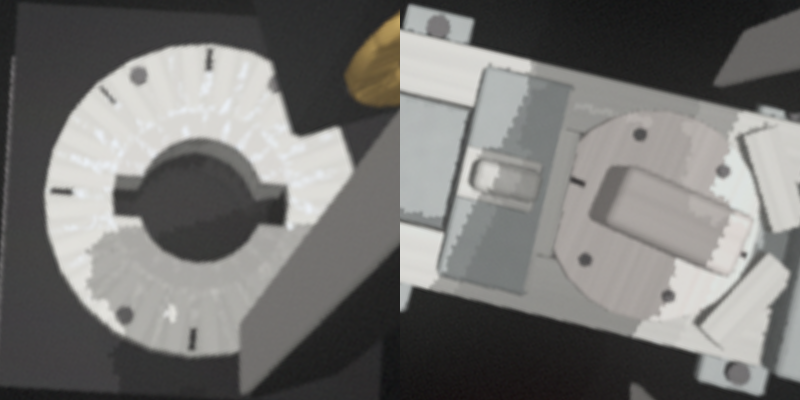

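The slot axis is at yaw 86.5°, the thin line at about 42° (consistent with 45° clockwise), and the socket centre is about (609, 143). The vise yaw is about 77.5° and the key yaw about 68°.

```bash
python3 -c "
from h import *
s2=np.load('w2.npy',allow_pickle=True).item()
def back(j,i): return np.array([602+75-150*i/399, -140+75-150*j/399,60.])
for q,z in(((177,182),42),((343,254),42),((106,180),80),((40,0),50)):
  print(q,at(s2,proj(s2,back(*q)),z).round(1))
plan(610.5,-102,150,77.5,5)"
```

```text
(177, 182) [ 608.1 -135.2   42. ]
(343, 254) [ 579.5 -201.1   42. ]
(106, 180) [ 609.8 -102.4   80. ]
(40, 0) [678.8 -80.5  50. ]
from [ 599.5 -127.2  302.6] [-1.8e+02 -1.0e-01  7.5e+01] t 4.35 
0.14,0.02,0.76,-0.06
0.14,0.02,0.76,-0.06
0.14,0.02,0.76,-0.06
0.14,0.02,0.76,-0.06
0.14,0.03,0.76,-0.06
```

```bash
python3 -m crank '[[0.14,0.02,0.76,-0.06,0.2],[0.14,0.02,0.76,-0.06,0.2],[0.14,0.02,0.76,-0.06,0.2],[0.14,0.02,0.76,-0.06,0.2],[0.14,0.03,0.76,-0.06,0.2]]' 20
python3 -m crank '[[0,0,0,0,-0.8],[0,0,0,0,-0.8],[0,0,0,0,-0.8],[0,0,0,0,-0.8]]' 20; python3 -c "
from h import *
t=np.radians(77)
plan(610.5+40*np.cos(t),-102+40*np.sin(t),150,77.5,5)"
```

```text
time_s: 4.97
position: [610.9, -101.3, 149.9]
eef_rot: [3.142, -0.001, 1.35]
contact_force: [1.0, 0.1, -0.2]
grip_width: 56.4
grasp_force: 0.0
time_s: 5.48
position: [610.9, -102.9, 151.2]
eef_rot: [3.141, -0.0, 1.348]
contact_force: [-1.0, -0.6, -0.2]
grip_width: 20.0
grasp_force: 0.0
from [ 610.9 -102.9  151.2] [180.   -0.   77.2] t 5.475 
0.2,-0.0,0.01,-0.01
0.2,-0.0,0.01,-0.01
0.2,-0.0,0.01,-0.01
0.2,-0.0,0.01,-0.01
0.2,-0.0,0.01,-0.01
```

```bash
python3 -m crank '[[0,0,0,0,-1],[0,0,0,0,-1],[0,0,0,0,-1]]' 20 && python3 -m crank '[[0.2,0,0,0,-1],[0.2,0,0,0,-1],[0.2,0,0,0,-1],[0.2,0,0,0,-1],[0.2,0,0,0,-1]]' 20; python3 -c "
from h import *
s=robot.snapshot('wrist'); save(s['img'],'w3.png');"
```

```text
time_s: 5.85
position: [610.9, -103.0, 151.0]
eef_rot: [3.141, -0.0, 1.347]
contact_force: [-0.5, 0.2, 4.6]
grip_width: 12.2
grasp_force: 20.0
time_s: 6.48
position: [620.1, -63.6, 151.0]
eef_rot: [3.141, 0.0, 1.348]
contact_force: [-0.4, -3.2, 5.8]
grip_width: 11.9
grasp_force: 20.0
```

The jaw slid 40 mm with 3 N of resistance, still gripped. I'll release, rise and re-measure the key.

```bash
python3 -m crank '[[0,0,0,0,0],[0,0,0,0,0],[0,0,0,0,0],[-0.2,0,-0.9,0,0.2],[-0.5,0,-0.9,0,0.2]]' 20 && python3 -m crank '[[-0.6,0,-0.8,0.4,0.2],[-0.6,0,-0.6,0.4,0.2],[0,0,0,0,0.2],[0,0,0,0,0.2]]'
python3 - <<'E'
from h import *
s=robot.snapshot('wrist'); np.save('w4.npy',s,allow_pickle=True)
for t,z in(("vise_pull",65),("tray_key",59),("tray_base",14)):
  for m in robot.mark_of(t,'wrist')[:3]: print(t,m, at(s,m['point'],z).round(1))
c=(600,-160);n=500;h=62;g=np.linspace(-h,h,n); mp=np.array([[proj(s,[c[0]-a,c[1]-b,42]) for b in g] for a in g],np.float32)
save(cv2.remap(s['img'],mp[...,0],mp[...,1],cv2.INTER_CUBIC),'rect2.png')
E
```

```text
time_s: 7.15
position: [613.3, -90.0, 222.8]
eef_rot: [-3.14, -0.001, 1.35]
contact_force: [1.2, 0.2, 0.3]
grip_width: 55.6
grasp_force: 0.0
time_s: 7.65
position: [601.4, -136.0, 277.4]
eef_rot: [-3.14, -0.001, 1.238]
contact_force: [-0.4, 0.2, 0.4]
grip_width: 56.3
grasp_force: 0.0
vise_pull {'point': [307.1, 130.8], 'confidence': 0.61} [619.  -63.2  65. ]
tray_key {'point': [125.3, 256.3], 'confidence': 0.94} [ 453.2 -106.2   59. ]
tray_key {'point': [320.0, 267.8], 'confidence': 0.7} [ 594.  -164.7   59. ]
tray_base {'point': [320.0, 250.2], 'confidence': 0.9} [ 595. -163.   14.]
tray_base {'point': [147.6, 243.3], 'confidence': 0.74} [ 451.8 -106.9   14. ]
tray_base {'point': [369.9, 428.5], 'confidence': 0.68} [ 582.3 -354.4   14. ]
```

View pics/rect2.png

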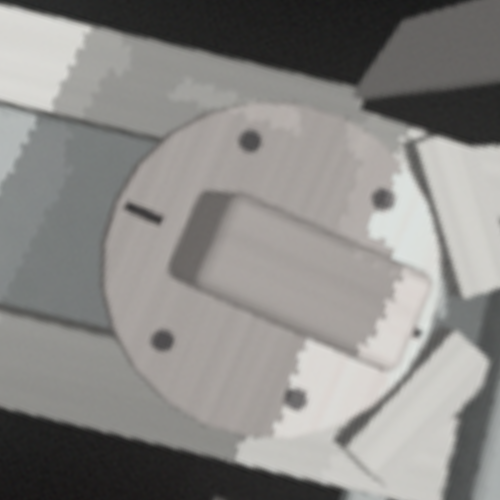

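Flange centre measured at (594.9, −165.6), radius 41.9 mm (expected 42). Key yaw is about 66.8°.

```bash
python3 -c "
from h import *
plan(595,-165.5,142.5,66.8,5)"
```

```text
from [ 601.4 -136.3  277.3] [-179.9   -0.    70.9] t 7.85 
-0.15,0.02,0.67,0.1
-0.15,0.02,0.67,0.1
-0.15,0.02,0.67,0.1
-0.15,0.02,0.67,0.1
-0.15,0.03,0.67,0.1
```

```bash
python3 -m crank '[[-0.25,0.03,0.6,0.1,0.1],[-0.25,0.03,0.6,0.1,0.1],[-0.25,0.03,0.6,0.1,0.1],[0,0.02,0.7,0.1,0.1],[0,0,0.85,0.1,0.1]]' 40
python3 -m crank '[[0,0,0,0,-1],[0,0,0,0,-1],[0,0,0,0,-1],[0,0,0,0,-1],[0,0,0,0,-1]]' 40
python3 -m crank '[[0,0,0,0,-1]]' 40;python3 -c "
from h import *
plan(595,-165.5,142.5,66.8,1)"
```

```text
time_s: 8.48
position: [595.7, -167.0, 143.4]
eef_rot: [3.141, -0.0, 1.167]
contact_force: [0.0, -0.9, 0.1]
grip_width: 51.6
grasp_force: 0.0
time_s: 9.1
position: [595.7, -167.5, 145.8]
eef_rot: [3.14, -0.001, 1.166]
contact_force: [-1.0, 0.5, 6.9]
grip_width: 23.8
grasp_force: 40.0
time_s: 9.22
position: [595.8, -167.4, 145.7]
eef_rot: [3.141, -0.001, 1.166]
contact_force: [-0.9, 0.7, 6.3]
grip_width: 23.7
grasp_force: 40.0
from [ 595.8 -167.4  145.7] [179.9  -0.   66.8] t 9.225 
0.04,-0.04,0.08,0.0
```

```bash
python3 -m crank '[[0,0,-0.2,0,-1],[0,0,-0.4,0,-1],[0,0,-0.7,0,-1],[0,0,-0.7,0,-1],[0,0,-0.6,0,-1]]' 40
python3 -c "
from h import *
print(robot.sense()['joints'].round(2))
plan(609,143,240,86.5,12)"
```

```text
time_s: 9.85
position: [595.3, -167.6, 250.5]
eef_rot: [3.141, 0.0, 1.166]
contact_force: [0.3, -0.1, -4.0]
grip_width: 24.1
grasp_force: 40.0
[-0.05  0.68  0.46  1.67 -0.38  0.87  0.16]
from [ 595.3 -167.6  250.5] [180.    0.   66.8] t 9.85 
0.61,-0.23,0.02,-0.21
0.61,-0.21,0.02,-0.21
0.62,-0.19,0.02,-0.21
0.62,-0.18,0.02,-0.21
0.63,-0.16,0.02,-0.21
0.63,-0.14,0.02,-0.21
0.64,-0.12,0.02,-0.21
0.64,-0.1,0.02,-0.21
0.64,-0.09,0.02,-0.21
0.64,-0.07,0.02,-0.21
0.65,-0.05,0.02,-0.21
0.65,-0.03,0.02,-0.21
```

```bash
python3 -m crank '[[0.61,-0.23,0,-0.21,-1],[0.61,-0.21,0,-0.21,-1],[0.62,-0.19,0,-0.21,-1],[0.62,-0.18,0,-0.21,-1],[0.63,-0.16,0,-0.21,-1]]' 40
python3 -m crank '[[0.63,-0.14,0,-0.21,-1],[0.64,-0.12,0,-0.21,-1],[0.64,-0.1,0,-0.21,-1],[0,0,0,-0.21,-1],[0,0,0,-0.21,-1]]' 40
python3 - <<'E'
from h import *
s=robot.snapshot('wrist'); save(s['img'],'w5.png'); np.save('w5.npy',s,allow_pickle=True)
print(robot.sense()['position'],robot.sense()['eef_rot'],proj(s,[609.2,142.7,40]),np.array(s['T'])[:3,3])
for m in robot.mark_of('socket_mouth','wrist')[:3]: print(m, at(s,m['point'],40).round(1))
for m in robot.mark_of('tray_base','wrist')[:3]: print(m, at(s,m['point'],119).round(1))
E
```

```text
time_s: 10.48
position: [600.6, -37.2, 249.3]
eef_rot: [3.141, 0.0, 1.313]
contact_force: [-0.3, 0.5, -3.2]
grip_width: 23.7
grasp_force: 40.0
time_s: 11.1
position: [604.0, 38.6, 249.1]
eef_rot: [3.141, 0.001, 1.46]
contact_force: [0.6, -0.4, -3.8]
grip_width: 23.9
grasp_force: 40.0
[604.03487838  38.1698118  249.08862213] [3.14120288e+00 1.10836534e-03 1.46011907e+00] [307.17294565  85.83721424] [610.60117282 106.78638525 331.83001472]
{'point': [309.5, 87.2], 'confidence': 0.68} [610.7 141.7  40. ]
{'point': [314.9, 259.6], 'confidence': 0.67} [603.4  42.5 119. ]
```

View pics/w5.png

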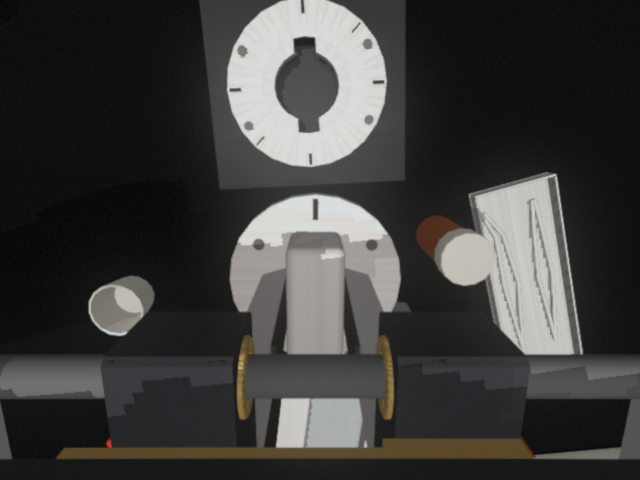

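The picture shows the socket ring about (308,84) with its slots at (304,45) and (309,125). The held flange's front arc tops at (315,195), with its index line at (315,209). I'll fit both circles to get the relative offset.

```bash
cat > fit.py <<'E'
from h import *
from scipy.optimize import least_squares
def circ(s,c,z,r0,r1,a0,a1):
    g=cv2.cvtColor(s['img'],cv2.COLOR_RGB2GRAY).astype(float); P=[]
    rr=np.arange(r0,r1,.25)
    for a in np.radians(np.arange(a0,a1,3)):
        W=[(c[0]+r*np.cos(a),c[1]+r*np.sin(a)) for r in rr]
        uv=np.array([proj(s,[w[0],w[1],z]) for w in W],np.float32)
        if uv.min()<2 or uv[:,0].max()>637: continue
        v=cv2.remap(g.astype(np.float32),uv[:,:1],uv[:,1:],cv2.INTER_LINEAR).ravel()
        d=v[:-6]-v[6:]; k=d.argmax()
        if d[k]>40: P.append(W[k+3])
    P=np.array(P)
    f=lambda q:np.hypot(P[:,0]-q[0],P[:,1]-q[1])-q[2]
    q=least_squares(f,[*c,(r0+r1)/2],loss='soft_l1',f_scale=.5); print(len(P),q.x.round(2),np.abs(f(q.x)).mean().round(2)); return q.x
E
python3 - <<'E'
from fit import *
s=np.load('w5.npy',allow_pickle=True).item()
q=circ(s,(609.5,142.5),40,47,62,0,360)
b=circ(s,(604,40),145.4,34,50,25,150)
deg=lambda v:np.degrees(np.arctan2(v[1],v[0])).round(1)
L=[at(s,p,40)[:2] for p in((303,5),(310,158),(235,90),(378,82),(357,27),(261,141))]
print("slot",deg(L[0]-L[1]),"lock",deg(L[3]-L[2]),"half",deg(L[4]-L[5]))
l=[at(s,p,145.4)[:2] for p in((315.5,199),(316.5,219))]
print("base",deg(l[0]-l[1]),deg(l[0]-b[:2]), "tool",np.degrees(robot.sense()['eef_rot'][2]))
k=[at(s,p,179.4)[:2] for p in((290,250),(287,340),(341,250),(346,340))]
print(deg(k[0]-k[1]),deg(k[2]-k[3]))
E
```

```text
98 [608.64 143.01  54.5 ] 0.14
42 [603.12  40.88  41.59] 0.11
slot 86.2 lock -3.3 half 41.7
base 86.5 83.1 tool 83.48979313395546
81.0 87.6
```

```bash
python3 -c "
from h import *
plan(609.5,140.3,178,86.4,5)"
```

```text
from [604.1  38.2 249. ] [180.    0.   83.5] t 11.25 
0.51,-0.03,0.35,-0.07
0.51,-0.03,0.35,-0.07
0.51,-0.02,0.35,-0.07
0.51,-0.02,0.35,-0.07
0.51,-0.01,0.35,-0.07
```

```bash
python3 -m crank '[[0.51,-0.03,0.3,-0.07,-1],[0.51,-0.03,0.35,-0.07,-1],[0.51,-0.02,0.35,-0.07,-1],[0.51,-0.02,0.35,-0.07,-1],[0.51,-0.01,0.35,-0.07,-1]]' 40
python3 -m crank '[[0,0,0.05,0,-1],[0,0,0,0,-1],[0,0,0,0,-1]]' 40
python3 - <<'E'
from fit import *
s=robot.snapshot('wrist'); save(s['img'],'w6.png'); np.save('w6.npy',s,allow_pickle=True)
st=robot.sense(); print(st['position'],np.degrees(st['eef_rot'][2]))
z=st['position'][2]-131.7
q=circ(s,(609,143),40,48,62,20,155)
b=circ(s,(609,143),z+28,36,47,20,155)
print(b-q)
E
```

```text
time_s: 11.88
position: [608.9, 143.6, 179.4]
eef_rot: [-3.141, 0.0, 1.51]
contact_force: [0.6, 0.3, -4.4]
grip_width: 23.9
grasp_force: 40.0
time_s: 12.25
position: [609.6, 140.3, 179.4]
eef_rot: [3.14, 0.001, 1.506]
contact_force: [-0.1, 0.1, -3.6]
grip_width: 23.8
grasp_force: 40.0
[609.59611051 140.41507735 179.3897652 ] 86.3104904667292
45 [608.65 142.7   54.48] 0.14
41 [608.71 142.09  41.38] 0.41
[  0.05890157  -0.609306   -13.09637282]
```

View pics/w6.png

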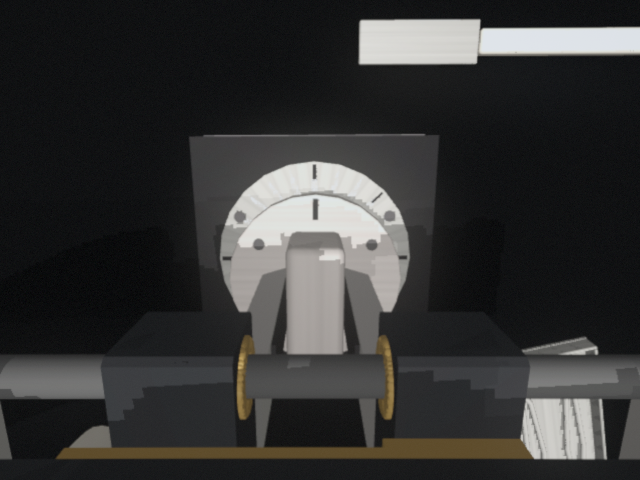

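The index lines coincide at column 315 and the residual offset is under 1 mm, so I'll lower it.

```bash
python3 -m crank '[[0,0,0.12,0,-1],[0,0,0.12,0,-1],[0,0,0.1,0,-1],[0,0,0,0,-1]]' 40
python3 -m crank '[[0,0,0.12,0,-1],[0,0,0.1,0,-1],[0,0,0,0,-1]]' 40
```

```text
time_s: 12.8
position: [608.8, 141.7, 164.5]
eef_rot: [-3.141, 0.0, 1.508]
contact_force: [-0.4, -0.2, -3.9]
grip_width: 23.7
grasp_force: 40.0
time_s: 13.18
position: [608.9, 141.7, 155.8]
eef_rot: [-3.141, 0.0, 1.508]
contact_force: [0.3, 0.5, -4.0]
grip_width: 23.9
grasp_force: 40.0
```

```bash
python3 -m crank '[[0,0,0.07,0,-1],[0,0,0.03,0,-1],[0,0,0,0,-1]]' 40; python3 -m crank '[[0,0,0.03,0,-1],[0,0,0,0,-1]]' 40
```

```text
time_s: 13.55
position: [609.0, 141.7, 152.2]
eef_rot: [-3.141, 0.0, 1.508]
contact_force: [-0.3, -0.5, -4.2]
grip_width: 23.7
grasp_force: 40.0
time_s: 13.8
position: [609.2, 141.7, 151.8]
eef_rot: [3.141, -0.0, 1.508]
contact_force: [-2.3, -0.2, 3.5]
grip_width: 23.6
grasp_force: 40.0
```

Seated: contact at TCP z 151.8, base z about 20. Now I'll turn clockwise, compensating for the 2.3 mm grip offset.

```bash
python3 -m crank '[[0,-0.008,0,0.5,-1],[0,-0.008,0,0.9,-1],[0,-0.008,0,0.9,-1],[0,0,0,0,-1]]' 40; python3 -m crank '[[0,-0.008,0,0.9,-1],[0,-0.008,0,0.9,-1],[0,0,0,0,-1]]' 40
```

```text
time_s: 14.3
position: [608.8, 141.8, 151.8]
eef_rot: [3.14, -0.0, 1.188]
contact_force: [-1.4, -0.8, 4.0]
grip_width: 23.6
grasp_force: 40.0
time_s: 14.68
position: [608.3, 142.2, 151.7]
eef_rot: [3.14, -0.001, 0.939]
contact_force: [0.3, 0.2, 6.6]
grip_width: 23.7
grasp_force: 40.0
```

```bash
python3 -m crank '[[0,-0.008,0,0.8,-1],[0,-0.008,0,0.7,-1],[0,0,0,0,-1],[0,0,0,0,-1]]' 40
python3 - <<'E'
from fit import *
s=robot.snapshot('wrist'); np.save('w7.npy',s,allow_pickle=True); save(s['img'][150:420,120:520].repeat(2,0).repeat(2,1),'w7.png')
st=robot.sense(); print(st['position'],np.degrees(st['eef_rot']),st['dq'].round(3))
z=st['position'][2]-131.7
q=circ(s,(608.6,143),40,48,62,-25,110); b=circ(s,(608.6,143),z+28,36,47,-25,110)
E
```

```text
time_s: 15.18
position: [607.9, 142.6, 151.8]
eef_rot: [3.141, -0.002, 0.73]
contact_force: [-0.7, 0.5, 5.2]
grip_width: 24.0
grasp_force: 40.0
[607.87640933 142.631682   151.76409389] [ 1.79952535e+02 -1.04671296e-01  4.18241669e+01] [ 0.002  0.001 -0.001  0.     0.001 -0.001 -0.   ]
45 [608.62 142.85  54.39] 0.14
29 [607.31 143.81  41.95] 0.54
```

View pics/w7.png

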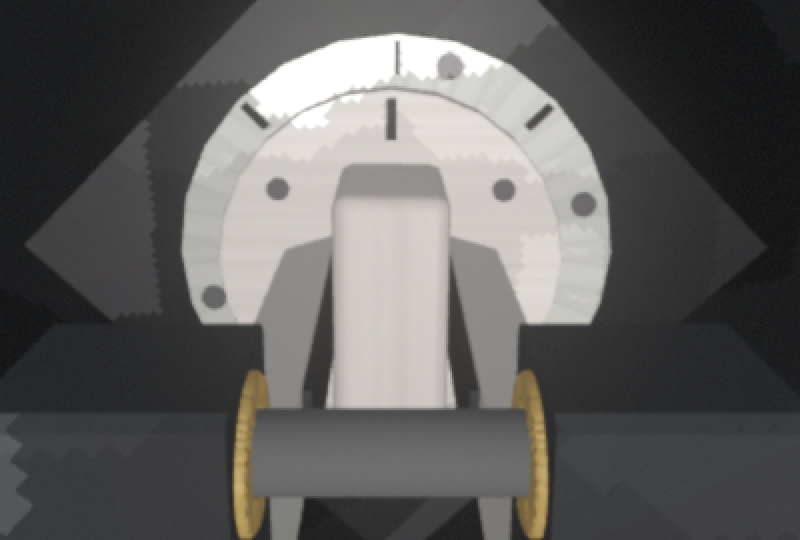

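The base's index line (391,118) sits against the thin middle line (397,57), between the two thick lines. The base is down on the ring, at rest and gripped at 40 N, so I'll hand in.

```bash
python3 -c "
from workcell import robot
print(robot.hand_in())"
```

```text
the job is handed in; nothing more can be done
None
```

The base is out of the vise, seated in the twist socket and turned clockwise to the middle index line (within a degree or two by the last picture), with the key still gripped at 40 N; I handed it in at about 15 s of the 48 s, but no verdict came back.

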